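# Clamp a plywood cradle and wedge its front end off the rails

### The job

The plywood cradle lies loose on the two rails of its jig. First swing the jig's toggle clamp over centre and down until its foot bears on the cradle floor; then push the wooden wedge, thin end first and flat on the table, between the rails under the cradle's front end until that end has just lifted about 5 mm off the rails. Finish while still gripping the wedge there, with the clamp still down, the robot touching the wedge only and the pot, jar and carton left where they stand.

Things in the scene. Friction and masses are not known exactly. Their poses are not given: they have to be found in the camera images.
- jig: Jig fixed to the table: two plywood rails, 30 wide, 18 high, with a clear channel 70 mm wide between them, down to the table. Origin on the table on the channel's centre line, under the cradle's middle. x runs along the rails from the front (wedge side, rails begin at x = -110 mm) to the back; at x = 122 mm a heel stop and a block end the channel. Side cheeks, 30 high, keep the cradle in line.
- cradle: Loose workpiece, about 0.6 kg: floor board 240 x 130 x 15 mm with a notched plywood plate, 18 thick and 50 mm high over the underside, across each end. Origin at the centre of its underside, x along it towards the heel stop. It lies on the rails, underside 18 mm above the table, front end 10 mm beyond the rail ends (jig x = -120 mm).
- cradle_front (a point): The middle of the lower front edge of the cradle; 18 mm above the table while it rests on the rails. This is the edge that the wedge lifts.
- clamp (a joint): Angle of the toggle clamp's heavy arm, rad: 0 = level, pointing to the front (jig -x), foot on the cradle floor; 1.6 = centre, upright; 2.07 (stop) = open, leaning to the back. It tips by its weight to the side of centre it is on: swung well forward of upright it goes down by itself within 1 to 2 s and bears on the cradle with about 4 N. 2 to 4 N at the grip swings it.
- clamp_handle (a point): Middle of the clamp's black rubber crossbar grip (round, 18 mm thick, 64 mm long, parallel to the jig's y axis) at the end of the arm, 145 mm from the pivot; x points along the arm to the pivot. The bare arm is 14 wide, 16 mm thick. A spindle with a round foot hangs from it 105 mm from the pivot; the foot's underside is 52 mm below the arm's centre line.
- clamp_pivot (a point): The clamp's hinge on a steel post, on the jig's centre line 165 mm behind the jig's origin, 85 mm above the table; the arm turns about the jig's y axis. The post is 98 mm high.
- wedge_grip (a point): Centre of the wedge's grip block, 30 mm above its underside. Wedge: one loose dark wooden piece, 150 long, 36 wide, 0.14 kg, flat on the table; x points to the thin end. The block (40 long, 36 wide, 60 high) is its rear end; from the block's front face, 20 mm ahead of this point, the top slopes straight from 34 mm down to 4 mm high at the thin end 110 mm on (18 mm high 51 mm from the tip).
- wedge_tip (a point): Middle of the lower edge of the wedge's thin end, 130 mm ahead of the grip block's centre.
- pot_mid (a point): Centre of a bystander: red open plastic pot, 85 x 85 x 70 mm.
- jar_mid (a point): Centre of a bystander: jar with a black cap, 70 mm in diameter, 90 mm high.
- carton_mid (a point): Centre of a bystander: closed cardboard carton, 100 x 140 x 60 mm.
There are look-alikes about, which are no part of the job. What is meant by the part that bears wedge_grip is not blue, orange or red, and is the smaller of those in its own colour.

How it is judged:
By the outcome, as a careful person would: the job done as asked, in the order asked, and still so for the second after the job is handed in, while the arm keeps its last pose, push and grip.
It also fails if it takes over 67 s, if anything falls off the work surface, if the arm or the gripper's body presses on something with over 40 N, if the wrist force passes 120 N, or if a joint passes its speed limit or range.

### The arm

A 6-joint arm with a two-finger parallel gripper is mounted at the origin on the work surface. World frame = base frame: x ahead of the robot, y to its left, z up, the work surface at z = 0. Lengths are in mm, angles in degrees, forces in N, time in s.
With the tool pointing down it reaches from about 350 to 850 mm from the base axis. Payload 8.1 kg.
Tool frame: the origin (TCP) lies between the finger pads; the fingertips stand 22 mm ahead of it and the grasp point (between the pads) lies 3 mm ahead of it (r.nose_length is the z of the fingertips in the tool frame, in mm); z points along the fingers, x is the direction in which the jaws open and shut, and the axes are right-handed (so a half turn about z gives the same grasp; the last joint's range is limited). The gripper opens to 85 mm and grips with 20 to 120 N. Pads are 22 mm wide; open, the fingers measure 114 mm over their backs; the gripper's body (76 mm by 85 mm) begins 54 mm behind the grasp point. The pads swing forward as they close: fully open they stand 13 mm farther back than shut.
Start: joints at [58.992, 7.471, 85.268, -0, 87.261, -4.893], TCP at [264.089, 538.76, 253.292] pointing down, gripper open.
Joint ranges: [-169.43, 169.43], [-51.17, 129.36], [1.28, 143.12], [-76.62, 256.62], [0, 156.53], [-152.29, 152.29]. Speed limits (degrees/s): [136.94, 136.94, 159.86, 180, 180, 180].

### API

Orientations are given as [roll, pitch, yaw] about the fixed x, y, z axes, in that order (R = Rz(yaw) Ry(pitch) Rx(roll)).
In Python, from bench import r gives the robot as it stands.
- The arm moves only by the shell command python3 -m jog 'ROWS' [FORCE]. ROWS is JSON, a list of rows, each a list of 5 numbers: the shift along the tool's x, y, z in m, then the turn about the tool's z in degrees, then the opening in per cent of the stroke, from 0 (shut) to 100 (fully open). A call has 1 to 8 rows; each row is the pose to reach, as a shift and turn from the pose measured when the call began, along the tool's axes at that moment; what a row does not reach only later rows make up. A row lasts 1/10 s, in which the tool goes at most 50 mm and 8.59 degrees, less where a joint would pass 70% of its speed; a pose out of reach is approached as far as the arm can. A call with a gripper value outside its range is refused whole. The fingers move at their own pace and stop on an object; FORCE is the grip in N (left out, the last holds). Time passes only in rows, so rows that repeat a pose let the fingers close. It gives the time, the measured TCP pose, the force and the opening at its end, in the units of the state.
- r.sense(): the state, without advancing time (a new reading comes with each control period).
- r.snapshot(name): name is "side" or "top" or "wrist"; returns a dict with "image" (420x560x3 uint8, red, green, blue), "K" (3x3 intrinsics, pixels), "distortion" ([k1, k2, p1, p2, k3] as OpenCV has them; the pictures are not rectified), "T" (4x4, takes a point from camera to world coordinates); the wrist camera has in their place "tool_from_camera" (4x4, takes a point from camera to tool coordinates, whose origin is the TCP and whose axes are the tool frame's). Camera axes: x right, y down, z forward; pixel columns grow to the right and rows downward; lengths in mm; the calibration is good to about 2 mm. A picture is of the moment at which its call begins: read the wrist's pose just before it. There is no depth.
- r.hand_in(): hands the job in, once; it reports no verdict.
Trained networks look in a picture, given as the dict that the camera call returned (one of the last four; its "shot" number tells which), for a name from the list of things; names that differ only in an ending like _2 or _b are one class to them, and where a whole thing is asked for, a point or a joint stands for the part that bears it (a point fixed in the world has none). Each returns a list of dicts, best first, with "conf" (0 to 1); they miss things now and then, are a little off and sometimes report something else, mostly with a low value. They report only what shows in the picture. A call takes as long as a camera call. They do not tell look-alikes from the thing itself.
- r.search_frame(picture, label): "bbox" ([left, top, right, bottom] in pixels, round what is visible of it).
- r.pinpoint(picture, label): "uv" ([column, row] in pixels: a listed point, or the origin of a listed thing).
The state is a dict: "time": time; "joint_pos": joint angles; "qd": joint speeds; "joint_efforts": joint torques, N m; "tool_pos": TCP position; "tcp_rot": TCP orientation; "ft_force": force on the tool from outside, world axes, zero at the start; "wrist_torque": the same for the moment, N m; "finger_gap": finger opening in mm.
Only numpy, scipy, OpenCV 4.12 (cv2) and the standard library are available. Lean on these libraries where they do the work, as an engineer would, in place of code of your own. Each camera call takes 0.05 s, during which the arm holds its last target. There are 200 camera calls.

## Working session

There is one attempt and no reset: what is moved stays moved. The work goes in short steps, Python scripts to look and compute and a shell command to move; the robot and the scene stay as the last step left them, time stands still between calls to the robot, and variables do not carry over. Pictures are saved under pics/ and viewed, about 8 in all and at most 12, crops included, and the job is handed in when it is done.

```bash
mkdir -p pics; ls; cat > h.py <<'E'
from bench import r
import numpy as np, cv2
from scipy.spatial.transform import Rotation as Ro
def snap(n):
    s=r.sense(); p=r.snapshot(n)
    if 'T' not in p:
        T=np.eye(4);T[:3,:3]=Ro.from_euler('xyz',s['tcp_rot'],degrees=True).as_matrix();T[:3,3]=s['tool_pos']
        p['Tw']=T@np.array(p['tool_from_camera'])
    else: p['Tw']=np.array(p['T'])
    return p
def save(p,n,crop=None,scale=1):
    im=p['image'][...,::-1]
    if crop: im=im[crop[1]:crop[3],crop[0]:crop[2]]
    cv2.imwrite('pics/'+n+'.png',cv2.resize(im,None,fx=scale,fy=scale))
def ray(p,uv):
    u=cv2.undistortPoints(np.array([[uv]],float),np.array(p['K']),np.array(p['distortion']))[0,0]
    d=p['Tw'][:3,:3]@np.array([u[0],u[1],1]); return p['Tw'][:3,3],d/np.linalg.norm(d)
def onz(p,uv,z):
    o,d=ray(p,uv); return o+d*(z-o[2])/d[2]
def proj(p,X):
    Ti=np.linalg.inv(p['Tw']); rv=cv2.Rodrigues(Ti[:3,:3])[0]
    return cv2.projectPoints(np.array(X,float).reshape(-1,1,3),rv,Ti[:3,3],np.array(p['K']),np.array(p['distortion']))[0][:,0]
def tri(obs):
    A=np.zeros((3,3));b=np.zeros(3)
    for p,uv in obs:
        o,d=ray(p,uv);M=np.eye(3)-np.outer(d,d);A+=M;b+=M@o
    return np.linalg.solve(A,b)
E
python3 - <<'E'
from h import *
np.set_printoptions(precision=1,suppress=True)
Z=dict(wedge_grip=30,wedge_tip=0,cradle_front=18,clamp_pivot=85,jig=0,cradle=18,clamp_handle=220,pot_mid=35,jar_mid=45,carton_mid=30)
for n in('top','side'):
    p=snap(n);save(p,n+'0')
    for l,z in Z.items():
        for q in r.pinpoint(p,l)[:4]: print(n,l,round(q['conf'],2),np.array(q['uv']),onz(p,q['uv'],z))
    for q in r.search_frame(p,'wedge_grip'): print(n,'box',q)
print(r.sense())
E
```

```text
pics
top wedge_grip 0.69 [393.3 204.8] [ 568.7 -582.    30. ]
top wedge_grip 0.66 [330.  226.7] [ 487.5 -367.4   30. ]
top wedge_grip 0.62 [417.5 250.7] [ 415. -661.   30.]
top wedge_grip 0.57 [326.4 262.6] [ 367.4 -356.5   30. ]
top wedge_tip 0.91 [359.6 241.7] [ 443.5 -472.2    0. ]
top wedge_tip 0.86 [429.6 290.2] [ 286.2 -708.5    0. ]
top wedge_tip 0.67 [295.8 209.7] [ 547.5 -253.2    0. ]
top wedge_tip 0.61 [326.7 196.3] [ 597.7 -358.9    0. ]
top cradle_front 0.97 [262.7 210.2] [ 539.1 -140.2   18. ]
top clamp_pivot 0.83 [176.4 202.3] [544.6 140.6  85. ]
top cradle 0.59 [229.5 208.8] [540.5 -27.5  18. ]
top pot_mid 0.77 [276.4 156.2] [ 725.5 -181.3   35. ]
top jar_mid 0.81 [128.  160.5] [692.8 325.   45. ]
top carton_mid 0.17 [176.7 202.5] [554.6 150.9  30. ]
top box {'bbox': [410.2, 240.3, 432.0, 291.3], 'conf': 0.78}
top box {'bbox': [327.2, 152.2, 344.3, 196.1], 'conf': 0.72}
top box {'bbox': [295.1, 208.5, 337.8, 237.0], 'conf': 0.68}
top box {'bbox': [285.0, 254.7, 334.7, 304.3], 'conf': 0.68}
top box {'bbox': [358.1, 191.9, 403.7, 246.1], 'conf': 0.64}
side wedge_grip 0.
[... 869 characters left out ...]
0. ]
side box {'bbox': [328.2, 227.1, 390.2, 256.7], 'conf': 0.91}
side box {'bbox': [291.1, 233.3, 307.3, 279.7], 'conf': 0.86}
side box {'bbox': [190.2, 260.1, 270.8, 295.3], 'conf': 0.86}
side box {'bbox': [293.2, 365.8, 351.4, 420.0], 'conf': 0.79}
side box {'bbox': [300.3, 297.0, 386.0, 331.3], 'conf': 0.69}
{'time': 1.2, 'joint_pos': array([59. ,  7.5, 85.3, -0. , 87.3, -4.9]), 'qd': array([-0. ,  0. , -0. , -0. , -0. , -0.1]), 'joint_efforts': array([  0. , -56.9, -50.1,   0. ,   0. ,   0. ]), 'tool_pos': array([264.1, 538.8, 253.3]), 'tcp_rot': array([180. ,  -0. ,  63.9]), 'ft_force': array([ 0. , -0.1,  0.7]), 'wrist_torque': array([ 0., -0.,  0.]), 'finger_gap': 85.46988570012543}
```

View pics/top0.png

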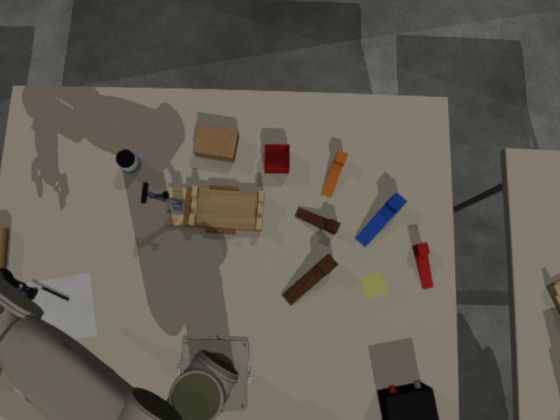

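View pics/side0.png

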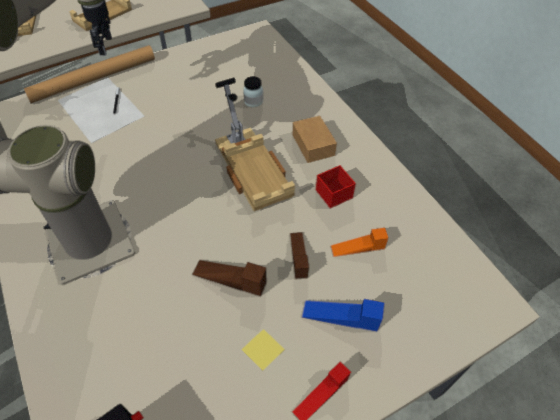

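The top view shows the jig's axis running along world -y→+y. The cradle is near px (229,209), with the open clamp handle at px (145,192). There are two dark-wood wedges: a small one at px (318,220) with its tip towards the jig, and a larger one at (310,280). The small one is the target. The blue, orange and red wedges are decoys. The side view agrees.

```bash
python3 - <<'E'
from h import *
np.set_printoptions(precision=1,suppress=True)
t=snap('top');s=snap('side')
def n(a,b): return tri([(t,a),(s,b)])
print('pivot',n([176.4,202.3],[236.6,126.6]));print('cradle',n([229.5,208.8],[259.6,176.5]))
print('front',n([262.7,210.2],[270,203.6]));print('handle',n([144,192.5],[224.9,84.9]))
print('grip',n([330,226.7],[302.2,269.2]),'tip',n([295.8,209.7],[292.9,232.1]))
print('jar',n([128,160.5],[253.7,87.5]))
for o,y0 in((np.array([540,-25,0]),90),):
  for z in(18,68,): print('cradle corner ys',proj(t,[[540-65,-145,z],[540+65,-145,z]]),proj(s,[[540-65,-145,z],[540+65,-145,z]]))
save(t,'tcrop',(120,130,360,270),3.3)
save(s,'scrop',(200,60,330,300),2.5)
E
```

```text
pivot [543.4 140.7  85.5]
cradle [540.  -26.9  14.1]
front [ 529.3 -137.7   13.5]
handle [548.2 218.9 196.9]
grip [ 493.5 -371.2    3. ] tip [ 540.7 -251.4   -0.4]
jar [688.7 319.3  62.3]
cradle corner ys [[263.5 229. ]
 [264.7 191.3]] [[258.2 210.2]
 [296.8 194. ]]
cradle corner ys [[263.3 226.8]
 [264.6 188. ]] [[257.7 199.6]
 [297.3 183.3]]
```

View pics/tcrop.png

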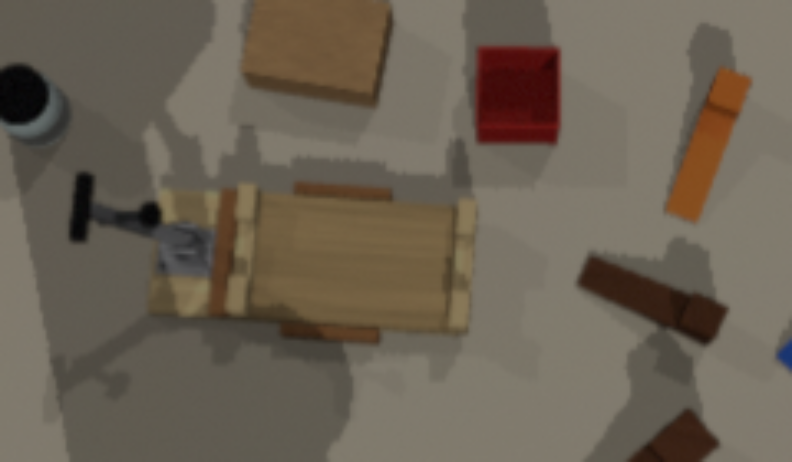

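The crop shows the small brown wedge's tip at about crop (590,270) and its block at (703,317). The jig is turned slightly, with the cradle's front-top corners at crop (477,200) and (468,332) and the handle bar at crop (81,207).

```bash
python3 - <<'E'
from h import *
np.set_printoptions(precision=1,suppress=True)
t=snap('top');s=snap('side')
c=lambda a:(np.array(a)+.5)/3.3+[120,130]-.5
for nm,a,z in(('fr',(477,200),68),('fl',(468,332),68),('br',(239,184),68),('bl',(226,315),68),('bar1',(86,173),212),('bar2',(78,241),212),('blk back r',(727,306),60),('blk back l',(710,344),60),('blk fr r',(690,291),60),('blk fr l',(674,327),60),('tip r',(591,253),4),('tip l',(578,285),4)):
    print(nm,onz(t,c(a),z))
# jig model check
for y in(80,84,86,88,90):
  pv=np.array([543.4,140.7]);d=np.array([np.cos(np.radians(y)),np.sin(np.radians(y))])
  o=pv-165*d;L=np.array([-d[1],d[0]])
  P=[[*(o+a*d+b*L),z] for a,b,z in((-120,0,68),(-120,65,68),(-120,-65,68),(234,32,212),(234,-32,212))]
  print(y,o,(proj(t,P)-[120,130])*3.3, proj(s,P[3:]).ravel())
E
```

```text
fr [ 597.1 -144.    68. ]
fl [ 463.5 -139.5   68. ]
br [606.5  95.8  68. ]
bl [473.1 100.6  68. ]
bar1 [579.3 211.7 212. ]
bar2 [515.8 214.  212. ]
blk back r [ 498.3 -396.5   60. ]
blk back l [ 459.7 -379.7   60. ]
blk fr r [ 512.4 -359.4   60. ]
blk fr l [ 475.6 -343.7   60. ]
tip r [ 558.9 -262.8    4. ]
tip l [ 524.8 -250.     4. ]
80 [514.7 -21.8] [[468.4 300.4]
 [454.7 364.3]
 [481.8 237.4]
 [ 77.3 231.1]
 [ 94.8 164.1]] [218.5  84.  238.6  80. ]
84 [526.2 -23.4] [[471.8 280.9]
 [462.8 345.3]
 [480.7 217.4]
 [ 78.5 236.6]
 [ 91.3 168.7]] [217.2  84.8 236.9  79.9]
86 [531.9 -23.9] [[473.  271.1]
 [466.3 335.6]
 [479.7 207.5]
 [ 79.3 239.4]
 [ 89.6 171.1]] [216.6  85.2 236.   79.9]
88 [537.6 -24.2] [[473.9 261.3]
 [469.4 325.9]
 [478.2 197.7]
 [ 80.1 242. ]
 [ 88.1 173.6]] [216.   85.6 235.2  79.9]
90 [543.4 -24.3] [[474.4 251.5]
 [472.2 316. ]
 [476.5 187.9]
 [ 81.1 244.7]
 [ 86.6 176.1]] [215.4  86.  234.3  79.9]
```

View pics/scrop.png

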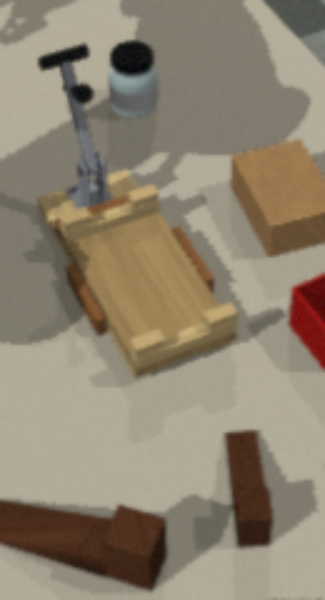

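```bash
python3 -m jog '[[-0.014,0.046,0.003,8,0],[-0.028,0.092,0.007,16,0],[-0.042,0.139,0.010,24,0],[-0.056,0.185,0.014,32,0],[-0.070,0.231,0.017,40,0],[-0.084,0.277,0.021,48,0],[-0.098,0.323,0.024,56,0],[-0.112,0.370,0.028,64,0]]' 20
```

```text
time: 2.2
tool_pos: [548.3, 273.9, 225.5]
tcp_rot: [-180.0, -0.0, -0.4]
ft_force: [1.3, 0.5, 0.4]
finger_gap: 0.7
```

```bash
python3 -m jog '[[0,0,0,2,0],[0,0,0,2,0]]'; python3 - <<'E'
from h import *
np.set_printoptions(precision=1,suppress=True)
s=snap('side');t=snap('top');
for p in(s,t):
  print([(q['uv'],q['conf']) for q in r.pinpoint(p,'clamp_handle')])
print(r.sense()['joint_pos'],r.sense()['tcp_rot'])
save(s,'s2',(180,40,340,230),3)
E
```

```text
time: 2.4
tool_pos: [549.2, 272.3, 225.1]
tcp_rot: [-180.0, 0.0, -2.6]
ft_force: [-0.9, -0.3, -0.3]
finger_gap: -0.4
[([222.7, 83.1], 0.86)]
[([139.6, 192.5], 0.89)]
[21.8 10.1 85.2  0.  84.6 24.1] [-180.    -0.    -2.3]
```

```bash
python3 -m jog '[[0,0.022,0,0,0],[0,0.034,0,0,0],[0,0.044,0,0,0],[0,0.054,0,0,0],[0,0.064,0,0,0],[0,0.074,0,0,0],[0,0.084,0,0,0],[0,0.094,0,0,0]]'
```

```text
time: 3.4
tool_pos: [543.8, 179.9, 225.4]
tcp_rot: [-180.0, -0.0, -2.3]
ft_force: [0.5, 1.0, 0.4]
finger_gap: 0.3
```

```bash
python3 -m jog '[[0,0.010,0,0,0],[0,0.020,0,0,0],[0,0.030,0,0,0],[0,0.040,0,0,0],[0,0.050,0,0,0],[0,0.060,0,0,0],[0,0.070,0,0,0],[0,0.080,0,0,0]]'
```

```text
time: 4.2
tool_pos: [540.6, 99.0, 225.4]
tcp_rot: [-180.0, -0.0, -2.3]
ft_force: [0.1, -0.4, 0.4]
finger_gap: 0.2
```

```bash
python3 - <<'E'
from h import *
s=snap('side');save(s,'s3',(180,40,380,230),3)
for q in r.pinpoint(s,'clamp_handle'): print(q)
E
```

```text
{'uv': [240.9, 111.6], 'conf': 0.61}
```

View pics/s3.png

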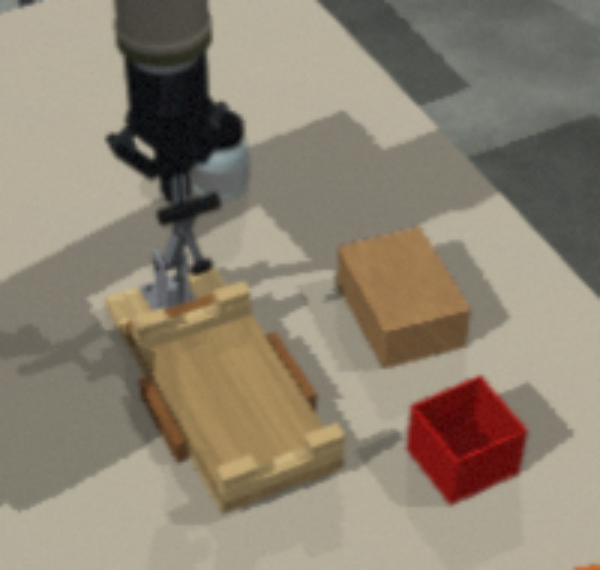

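The clamp bar, at crop (188,207), is now forward of the fingers and going over. I'll lift clear and travel to above the wedge.

```bash
python3 -m jog '[[0,-0.01,-0.045,0,0],[0,-0.01,-0.070,0,0],[-0.003,0.03,-0.070,4,0],[-0.006,0.08,-0.070,8,0],[-0.010,0.13,-0.070,12,0],[-0.014,0.18,-0.070,16,0],[-0.018,0.23,-0.070,19,60],[-0.022,0.28,-0.060,22,100]]'; python3 -c "
from h import *
s=snap('side');print(r.pinpoint(s,'clamp_handle'))"
```

```text
time: 5.1
tool_pos: [507.5, -180.6, 287.5]
tcp_rot: [-180.0, -0.2, -24.5]
ft_force: [1.4, -1.0, -1.2]
finger_gap: 28.6
[{'uv': [258.0, 157.7], 'conf': 0.86}]
```

```bash
python3 -m jog '[[0.015,0.045,0.02,0,100],[0.03,0.09,0.04,0,100],[0.045,0.135,0.06,0,100],[0.061,0.170,0.085,0,100],[0.061,0.182,0.085,0,100],[0.061,0.182,0.085,0,100]]'; python3 - <<'E'
from h import *
np.set_printoptions(precision=1,suppress=True)
w=snap('wrist');s=snap('side')
save(w,'w0');save(s,'s4',(180,40,380,230),3)
for l,z in(('wedge_grip',30),('wedge_tip',0)):
  for q in r.pinpoint(w,l): print(l,q,onz(w,q['uv'],z))
print(r.pinpoint(s,'clamp_handle'),r.sense()['tool_pos'],r.sense()['tcp_rot'])
E
```

```text
time: 5.8
tool_pos: [483.2, -375.8, 198.1]
tcp_rot: [179.9, 0.2, -24.9]
ft_force: [-1.1, 1.1, 0.2]
finger_gap: 85.4
wedge_grip {'uv': [147.6, 230.8], 'conf': 0.61} [ 359.3 -355.6   30. ]
wedge_grip {'uv': [293.4, 187.2], 'conf': 0.59} [ 492.7 -373.7   30. ]
wedge_grip {'uv': [460.4, 349.2], 'conf': 0.58} [ 574.2 -594.5   30. ]
wedge_tip {'uv': [290.5, 287.5], 'conf': 0.82} [ 443.  -476.9    0. ]
wedge_tip {'uv': [399.0, 111.9], 'conf': 0.73} [ 601.8 -358.2    0. ]
wedge_tip {'uv': [290.7, 25.8], 'conf': 0.72} [ 544.2 -256.9    0. ]
[{'uv': [255.1, 155.5], 'conf': 0.52}] [ 485.6 -373.6  201.2] [179.9  -0.1 -24.7]
```

View pics/w0.png

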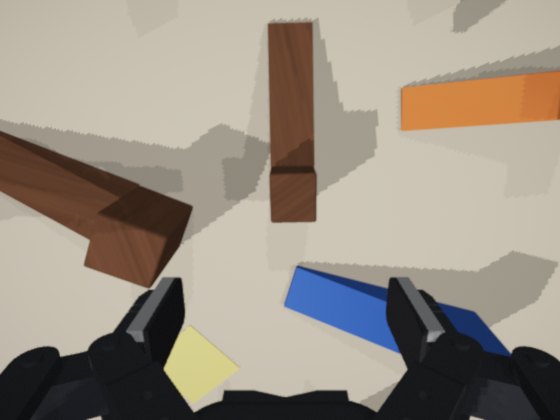

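View pics/s4.png

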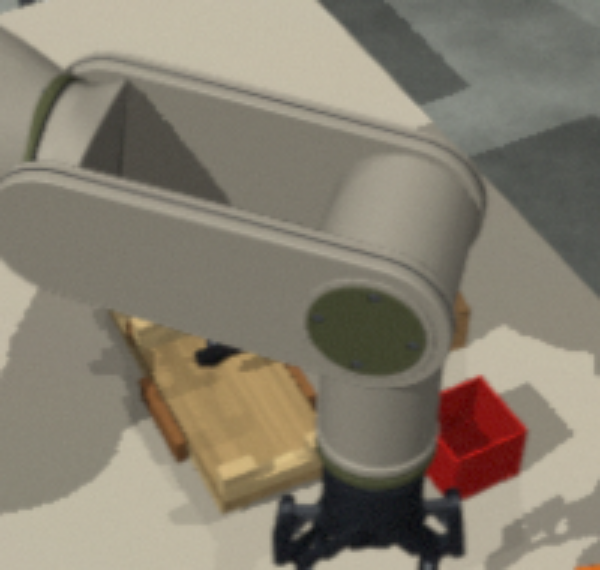

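Wrist view: the small wedge lies straight ahead of the tool. Its block top is at px (270–316, 171–221) and its thin end at (268–312, 23). The big brown wedge's nearest corner, at (192,207), is clear. Side view: the clamp bar is down over the cradle floor at crop (215,353).

```bash
python3 - <<'E'
from h import *
np.set_printoptions(precision=1,suppress=True)
w=snap('wrist')
g=np.mean([onz(w,u,60) for u in((270,173),(315,171),(316,221),(271,221))],0)
ti=onz(w,(290,23),4)
f=np.mean([onz(w,u,60) for u in((270,173),(315,171))],0);b=np.mean([onz(w,u,60) for u in((271,221),(316,221))],0)
d=ti-g; print(g,ti,np.linalg.norm(d[:2]),np.degrees(np.arctan2(d[1],d[0])),f,b)
print(onz(w,(192,207),50),onz(w,(150,287),60))
s=r.sense();R=Ro.from_euler('xyz',s['tcp_rot'],degrees=True).as_matrix()
print(s['tool_pos'],s['tcp_rot'],'shift',R.T@(np.array([g[0],g[1],34])-s['tool_pos']))
E
```

```text
[ 494.6 -372.3   60. ] [ 547.2 -253.1    4. ] 130.29134005296834 66.19795181609132 [ 502.4 -354.1   60. ] [ 486.8 -390.5   60. ]
[ 415.5 -348.4   50. ] [ 352.  -393.9   60. ]
[ 485.5 -373.6  201.1] [179.9  -0.1 -24.7] shift [  7.5  -5.4 167.1]
```

```bash
python3 -m jog '[[0.006,-0.004,0.03,-1,70],[0.006,-0.004,0.06,-1,70],[0.006,-0.004,0.09,-1,70],[0.006,-0.004,0.12,-1,70],[0.006,-0.004,0.145,-1,70],[0.006,-0.004,0.158,-1,70],[0.006,-0.004,0.165,-1,70],[0.006,-0.004,0.165,-1,70]]'
```

```text
time: 6.9
tool_pos: [492.8, -372.6, 36.2]
tcp_rot: [179.9, -0.0, -23.7]
ft_force: [-0.3, 0.6, -0.0]
finger_gap: 59.7
```

```bash
python3 -m jog '[[0,0,0,0,40],[0,0,0,0,25],[0,0,0,0,25],[0,0,0,0,25],[0,0,0,0,25],[0,0,0,0,25]]' 50; python3 - <<'E'
from h import *
np.set_printoptions(precision=1,suppress=True)
s=r.sense();print(s['tool_pos'],s['tcp_rot'],s['ft_force'])
w=snap('wrist');save(w,'w1')
for l in('wedge_grip','wedge_tip'):
  for q in r.pinpoint(w,l)[:3]: print(l,q)
E
```

```text
time: 7.5
tool_pos: [493.9, -373.5, 38.2]
tcp_rot: [179.8, -0.2, -23.7]
ft_force: [0.1, -0.0, 6.6]
finger_gap: 35.5
[ 493.9 -373.5   38.2] [179.8  -0.2 -23.7] [ 0.1 -0.   6.6]
wedge_grip {'uv': [286.1, 300.5], 'conf': 0.8}
wedge_tip {'uv': [490.4, 147.4], 'conf': 0.93}
```

View pics/w1.png

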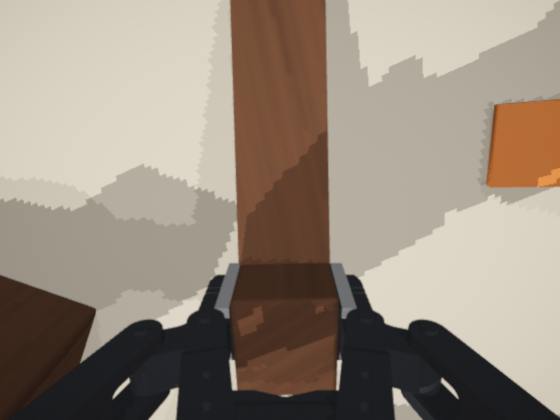

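The jaws hold the block squarely, at px (232–340, 265–390), and the opening of 35.5 mm matches its 36 mm width. Next I'll slide it into line with the channel.

```bash
python3 -m jog '[[0.001,-0.008,0,-3.5,25],[0.003,-0.017,0,-7,25],[0.004,-0.025,0,-11,25],[0.005,-0.034,0,-14.5,25],[0.007,-0.042,0,-18,25],[0.008,-0.050,0,-21.4,25],[0.008,-0.050,0,-21.4,25]]' 60; python3 - <<'E'
from h import *
np.set_printoptions(precision=1,suppress=True)
s=r.sense();print(s['tool_pos'],s['tcp_rot'],s['ft_force'],s['joint_pos'])
w=snap('wrist');sd=snap('side');t=snap('top')
save(w,'w2');save(sd,'s5',(200,120,400,300),3);save(t,'t5',(120,150,360,260),3.3)
for p in(w,sd,t):
  for l,z in(('wedge_grip',30),('wedge_tip',0),('cradle_front',18),('clamp_handle',85)):
    for q in r.pinpoint(p,l)[:3]: print(l,np.array(q['uv']),q['conf'],onz(p,q['uv'],z))
E
```

```text
time: 8.35
tool_pos: [521.8, -330.2, 38.3]
tcp_rot: [179.8, -0.2, -2.2]
ft_force: [-0.2, 0.4, -0.2]
finger_gap: 35.5
[ 521.8 -330.2   38.3] [179.8  -0.2  -2.2] [-0.2  0.4 -0.2] [-37.   21.2  92.8  -0.1  65.8 -34.8]
wedge_grip [285.5 302.7] 0.87 [ 523.5 -333.8   30. ]
wedge_grip [371.9 315.2] 0.95 [ 575.5 -583.7   30. ]
wedge_grip [254.5 280.5] 0.86 [ 359.4 -355.3   30. ]
wedge_grip [378.3 240.1] 0.83 [ 720.6 -404.6   30. ]
wedge_tip [280.2 218.2] 0.94 [ 524.5 -189.6    0. ]
wedge_tip [303.7 308.4] 0.85 [ 441.8 -473.6    0. ]
wedge_tip [331.5 249.9] 0.84 [ 600.1 -355.     0. ]
cradle_front [275.7 200.9] 0.7 [ 536.5 -138.5   18. ]
clamp_handle [313.6 139.8] 0.72 [730.3 -25.8  85. ]
clamp_handle [253.   92.5] 0.51 [663.8 269.9  85. ]
wedge_grip [327.1 262.9] 0.89 [ 366.5 -358.8   30. ]
wedge_grip [417.1 252. ] 0.83 [ 410.7 -659.6   30. ]
wedge_grip [342.1 158.8] 0.64 [ 724.8 -407.6   30. ]
wedge_tip [286.1 297.4] 0.97 [ 250.4 -227.1    0. ]
wedge_tip [429.1 290.8] 0.95 [ 284.2 -706.8    0. ]
wedge_tip [360.4 240.7] 0.84 [ 447. -475.    0.]
cradle_front [259.3 211.5] 0.78 [ 534.3 -128.8   18. ]
clamp_handle [216.9 205.5] 0.63 [537.9   7.8  85. ]
```

View pics/w2.png

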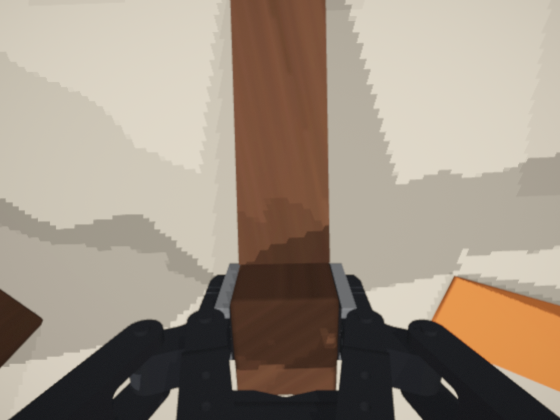

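```bash
python3 -m jog '[[0,-0.012,0,0,25],[0,-0.024,0,0,25],[0,-0.036,0,0,25],[0,-0.048,0.0005,0,25],[0,-0.060,0.0005,0,25],[0,-0.072,0.0005,0,25],[0,-0.080,0.0005,0,25],[0,-0.080,0.0005,0,25]]' 60; python3 - <<'E'
from h import *
np.set_printoptions(precision=1,suppress=True)
s=r.sense();print(s['tool_pos'],s['tcp_rot'],s['ft_force'])
w=snap('wrist');sd=snap('side');t=snap('top')
save(w,'w3');save(sd,'s6',(200,120,400,300),3);save(t,'t6',(120,150,360,260),3.3)
for p in(w,sd,t):
  for l,z in(('wedge_grip',30),('cradle_front',18),('clamp_handle',85),('wedge_tip',0)):
    for q in r.pinpoint(p,l)[:3]: print(l,np.array(q['uv']),q['conf'],onz(p,q['uv'],z))
E
```

```text
time: 9.9
tool_pos: [525.4, -249.3, 38.3]
tcp_rot: [179.8, -0.2, -2.2]
ft_force: [-0.7, 3.3, 8.4]
finger_gap: 35.7
[ 525.4 -249.3   38.3] [179.8  -0.2  -2.2] [-0.7  3.3  8.4]
wedge_grip [283.7 302.7] 0.97 [ 526.3 -252.9   30. ]
cradle_front [297.6  13.5] 0.59 [ 535.7 -141.7   18. ]
wedge_tip [297.1   7.8] 0.39 [ 536.3 -136.3    0. ]
wedge_grip [375.8 241.3] 0.78 [ 712.1 -404.5   30. ]
wedge_grip [339.  381.5] 0.74 [ 413.5 -685.9   30. ]
wedge_grip [372.2 313.2] 0.69 [ 579.2 -579.5   30. ]
cradle_front [268.1 200.4] 0.62 [ 517.3 -126.2   18. ]
cradle_front [274.6 202.3] 0.58 [ 531.2 -141.7   18. ]
wedge_tip [194.9 268.3] 0.9 [ 237.6 -229.8    0. ]
wedge_tip [296.3 418.6] 0.77 [ 290. -706.    0.]
wedge_tip [300.4 307.6] 0.67 [ 435.4 -467.6    0. ]
wedge_grip [324.7 264.1] 0.9 [ 362.3 -350.9   30. ]
wedge_grip [392.1 203.4] 0.78 [ 573.5 -578.    30. ]
wedge_grip [343.5 163. ] 0.71 [ 710.  -412.4   30. ]
cradle_front [260.6 210. ] 0.61 [ 539.6 -133.1   18. ]
clamp_handle [215.  207.9] 0.64 [529.8  13.6  85. ]
wedge_tip [327.  196.1] 0.91 [ 598.5 -359.9    0. ]
wedge_tip [257.9 211.5] 0.72 [ 537.4 -123.5    0. ]
wedge_tip [358.2 241.7] 0.71 [ 443.4 -467.4    0. ]
```

View pics/w3.png

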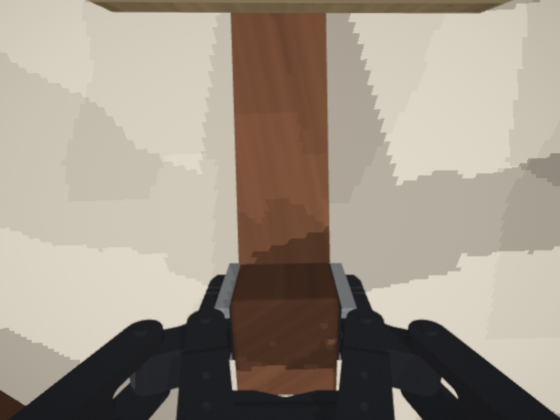

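The wrist view shows the wedge under the cradle's front edge (row 12). The edge spans about px 115–485, so its middle is near col 300, while the wedge centre is near col 280. That is only a few mm off centre.

```bash
python3 -m jog '[[0.002,-0.006,0,0,25],[0.004,-0.012,0,0,25],[0.004,-0.018,0,0,25],[0.004,-0.020,0,0,25],[0.004,-0.020,0,0,25]]' 70; python3 - <<'E'
from h import *
np.set_printoptions(precision=1,suppress=True)
s=r.sense();print(s['tool_pos'],s['tcp_rot'],s['ft_force'])
w=snap('wrist');save(w,'w4')
g=cv2.cvtColor(w['image'],cv2.COLOR_RGB2GRAY).astype(int)
for c in (150,200,240,280,320,360,420): 
  col=g[:120,c]; d=np.abs(np.diff(col)); print(c,[(int(i),int(d[i])) for i in np.argsort(-d)[:4]])
for q in r.pinpoint(w,'cradle_front'): print(q,onz(w,q['uv'],18))
E
```

```text
time: 11.15
tool_pos: [530.4, -228.7, 38.3]
tcp_rot: [179.8, -0.2, -2.2]
ft_force: [0.2, 2.1, 5.1]
finger_gap: 35.5
[ 530.4 -228.7   38.3] [179.8  -0.2  -2.2] [0.2 2.1 5.1]
150 [(74, 48), (65, 44), (75, 42), (66, 40)]
200 [(70, 47), (74, 43), (75, 41), (71, 29)]
240 [(70, 48), (71, 38), (51, 28), (73, 13)]
280 [(70, 51), (71, 38), (0, 31), (73, 12)]
320 [(71, 40), (70, 36), (0, 29), (72, 15)]
360 [(75, 41), (70, 37), (71, 37), (0, 36)]
420 [(75, 62), (66, 55), (67, 34), (76, 26)]
{'uv': [286.2, 72.8], 'conf': 0.65} [ 535.9 -140.6   18. ]
```

```bash
cat > m.py <<'E'
from h import *
np.set_printoptions(precision=2,suppress=True)
f=[];
s=r.sense();w=snap('wrist')
g=cv2.GaussianBlur(cv2.cvtColor(w['image'],cv2.COLOR_RGB2GRAY),(5,1),0).astype(float)
out=[]
for c in (245,260,280,300,315):
  d=np.abs(np.diff(g[:200,c]));k=int(np.argmax(d));ks=np.arange(k-2,k+3);out.append((d[ks]*ks).sum()/d[ks].sum()+.5)
row=np.median(out)
print(s['tool_pos'],s['ft_force'],np.array(out))
for z in(18,20,22,23,24): print(z,onz(w,(280,row),z)[1],end='; ')
print()
E
python3 -m jog '[[0,-0.003,0,0,25],[0,-0.005,0,0,25],[0,-0.005,0,0,25]]'; python3 m.py
```

```text
time: 11.55
tool_pos: [530.5, -223.9, 38.3]
tcp_rot: [179.9, -0.2, -2.2]
ft_force: [0.1, -0.7, 3.8]
finger_gap: 35.5
[ 530.51 -223.93   38.29] [ 0.06 -0.72  3.77] [88.93 19.59 19.66 19.64 88.92]
18 -117.88755244707426; 20 -118.23577124062459; 22 -118.58399003417493; 23 -118.7580994309501; 24 -118.93220882772528;
```

```bash
python3 -m jog '[[0,-0.0015,0,0,25],[0,-0.003,0,0,25],[0,-0.003,0,0,25]]'; python3 m.py
```

```text
time: 11.9
tool_pos: [530.6, -220.8, 38.3]
tcp_rot: [179.9, -0.2, -2.2]
ft_force: [-0.6, -1.6, 3.9]
finger_gap: 35.4
[ 530.61 -220.83   38.27] [-0.56 -1.57  3.94] [99.55 99.86 99.85 99.87 99.84]
18 -142.21218863067858; 20 -142.17379790430542; 22 -142.13540717793225; 23 -142.11621181474567; 24 -142.09701645155909;
```

```bash
python3 -m jog '[[0,-0.0015,0,0,25],[0,-0.003,0,0,25],[0,-0.003,0,0,25]]'; python3 m.py
```

```text
time: 12.25
tool_pos: [530.8, -217.7, 38.3]
tcp_rot: [179.9, -0.2, -2.2]
ft_force: [-0.2, -1.7, 4.0]
finger_gap: 35.4
[ 530.75 -217.66   38.3 ] [-0.17 -1.7   3.99] [110.83  44.47  44.48  44.47  44.48]
18 -119.70509173808412; 20 -119.93954510566611; 22 -120.1739984732481; 23 -120.29122515703911; 24 -120.40845184083011;
```

```bash
python3 -m jog '[[0,-0.0015,0,0,25],[0,-0.003,0,0,25],[0,-0.003,0,0,25]]'; python3 m.py
```

```text
time: 12.6
tool_pos: [530.8, -215.2, 38.3]
tcp_rot: [179.8, -0.2, -2.2]
ft_force: [0.2, -4.7, 3.3]
finger_gap: 35.6
[ 530.84 -215.17   38.28] [ 0.22 -4.71  3.33] [119.34 119.35  53.45  53.49 119.34]
18 -143.82389246422605; 20 -143.6815913615809; 22 -143.53929025893572; 23 -143.46813970761315; 24 -143.39698915629057;
```

```bash
python3 - <<'E'
from h import *
np.set_printoptions(precision=2,suppress=True)
w=snap('wrist');save(w,'w5',(0,0,560,200),1.4)
print(w['Tw'])
P=[[535.7+sx*64.9-0.04*0,-142-sx*65*0.04*-1,z] for z in(18,23,68,73) for sx in(-1,1)]
print(proj(w,P))
s=snap('side');save(s,'s7',(220,140,330,240),4)
E
```

```text
[[   1.     -0.04   -0.01  535.07]
 [  -0.04   -0.95   -0.32 -133.75]
 [   0.      0.32   -0.95  159.7 ]
 [   0.      0.      0.      1.  ]]
[[120.78 127.76]
 [454.36 100.26]
 [114.99 129.03]
 [460.57 100.56]
 [ 35.67 146.41]
 [546.63 104.65]
 [ 21.98 149.4 ]
 [561.66 105.35]]
```

View pics/w5.png

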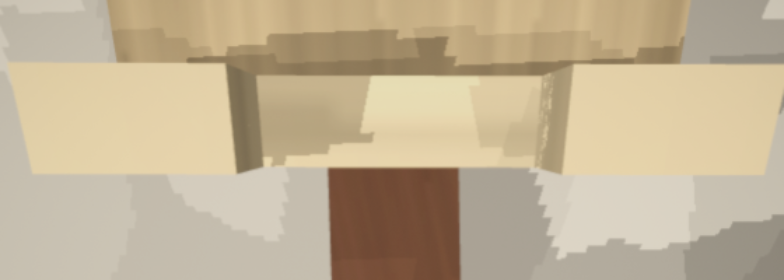

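The wrist view now shows the cradle's front plate from above, with outer top corners at crop (33,174) and (765,174). The known 130 mm width of that edge gives its height. I'll calibrate this on the earlier unlifted frame (w4).

```bash
cat > lift.py <<'E'
from h import *
from scipy.optimize import brentq
np.set_printoptions(precision=2,suppress=True)
def meas(w,dbg=False):
    im=w['image'].astype(int); sat=cv2.GaussianBlur((im[...,0]-im[...,2]).astype(np.float32),(3,3),0)
    # front-top edge row at columns on both ears: last row of the strongly cream run
    res={}
    T=float((np.median(sat[250,60:100])+0))
    th=40
    m=sat>th
    def edge(c): 
        k=np.where(m[:200,c])[0]; return k.max()+.5 if len(k) else np.nan
    cl=np.arange(60,150,5);cr=np.arange(430,520,5)
    cs=np.r_[cl,cr];e=np.array([edge(c) for c in cs]);A=np.polyfit(cs,e,1)
    ok=np.abs(np.polyval(A,cs)-e)<2
    A=np.polyfit(cs[ok],e[ok],1)
    rows=np.arange(int(A[1])-28,int(A[1])-6)
    rows=rows[rows>2]
    L=np.array([np.where(m[q,:250])[0].min()-.5 for q in rows]);Rr=np.array([np.where(m[q,300:])[0].max()+300.5 for q in rows])
    def fit(x):
        p=np.polyfit(rows,x,1); k=np.abs(np.polyval(p,rows)-x)<1.5; return np.polyfit(rows[k],x[k],1)
    pl,pr=fit(L),fit(Rr)
    def cross(p): # x=p0*r+p1, r=A0*x+A1
        rr=(A[0]*p[1]+A[1])/(1-A[0]*p[0]); return np.array([np.polyval(p,rr),rr])
    a,b=cross(pl),cross(pr)
    z=brentq(lambda z:np.linalg.norm(onz(w,a,z)-onz(w,b,z))-130,0,130)
    return a,b,z,(onz(w,a,z)+onz(w,b,z))/2
if __name__=='__main__':
    import sys
    s=r.sense();w=snap('wrist')
    print('now',s['tool_pos'],s['ft_force'],*meas(w))
    if len(sys.argv)>1:
        v=dict(w);v['image']=cv2.imread('pics/w4.png')[...,::-1]
        T=np.eye(4);T[:3,:3]=Ro.from_euler('xyz',[179.8,-.2,-2.2],degrees=True).as_matrix();T[:3,3]=[530.4,-228.7,38.3]
        v['Tw']=T@np.array(w['tool_from_camera']);print('w4',*meas(v))
        print([int(x) for x in (v['image'][60,::40,0].astype(int)-v['image'][60,::40,2])])
E
python3 lift.py 1
```

```text
now [ 530.82 -215.19   38.28] [-0.39 -5.08  2.57] [ 22.57 123.75] [545.35 124.63] 69.63417543997019 [ 535.13 -141.44   69.63]
w4 [12.61 72.35] [557.61  73.57] 69.3550895777372 [ 535.41 -143.07   69.36]
[22, 59, 58, 58, 59, 56, 59, 59, 58, 59, 54, 60, 59, 59]
```

The baseline frame reads 69.36 mm and the current one 69.63 mm, so the edge has just begun to lift. The cradle also slid back about 1.6 mm onto the heel stop. I'll advance in measured steps.

```bash
python3 -m jog '[[0,-0.002,0,0,25],[0,-0.004,0,0,25],[0,-0.006,0,0,25],[0,-0.008,0,0,25],[0,-0.008,0,0,25]]' 80; python3 lift.py
```

```text
time: 13.3
tool_pos: [531.1, -207.7, 38.3]
tcp_rot: [179.8, -0.2, -2.2]
ft_force: [0.1, -4.9, 2.3]
finger_gap: 35.0
now [ 531.15 -207.7    38.33] [ 0.06 -4.91  2.3 ] [ 23.76 154.43] [544.51 154.52] 71.679435395828 [ 535.2  -141.12   71.68]
```

```bash
python3 -m jog '[[0,-0.002,0,0,25],[0,-0.004,0,0,25],[0,-0.006,0,0,25],[0,-0.006,0,0,25]]'; python3 lift.py
```

```text
time: 13.75
tool_pos: [531.4, -202.1, 38.3]
tcp_rot: [179.7, -0.2, -2.3]
ft_force: [-0.6, -6.2, 1.9]
finger_gap: 35.1
now [ 531.38 -202.14   38.33] [-0.6  -6.16  1.87] [ 24.09 175.3 ] [544.07 176.68] 73.22501049415268 [ 535.27 -140.65   73.23]
```

```bash
python3 -m jog '[[0,-0.002,0,0,25],[0,-0.004,0,0,25],[0,-0.0045,0,0,25],[0,-0.0045,0,0,25]]'; python3 lift.py; python3 - <<'E'
from h import *
np.set_printoptions(precision=1,suppress=True)
t=snap('top');s=snap('side');w=snap('wrist')
for p,n in((s,'s'),(t,'t')):
  for l,z in(('clamp_handle',85),('pot_mid',35),('jar_mid',45),('carton_mid',30),('cradle_front',23)):
    for q in r.pinpoint(p,l)[:2]: print(n,l,np.array(q['uv']),round(q['conf'],2),onz(p,q['uv'],z))
pv=np.array([541.6,143,85]);d=np.array([-.04,-.999,0])
for a in(0,.05,.1): 
  X=pv+145*(d*np.cos(a)+np.array([0,0,1])*np.sin(a)); print(a,proj(s,[X]),proj(t,[X]))
a=cv2.resize(s['image'][60:270,190:360],None,fx=2.8,fy=2.8)
b=cv2.resize(w['image'],(400,300)); c=np.zeros((600,800,3),np.uint8); c[:588,:400]=a[:588,:400]; c[:300,400:]=b
b=cv2.resize(t['image'][150:260,150:300],(400,293));c[300:593,400:]=b
cv2.imwrite('pics/fin.png',c[...,::-1])
E
```

```text
time: 14.2
tool_pos: [531.5, -198.3, 38.3]
tcp_rot: [179.7, -0.3, -2.3]
ft_force: [-0.0, -6.6, 2.9]
finger_gap: 35.5
now [ 531.52 -198.31   38.35] [-0.03 -6.6   2.86] [ 24.52 191.5 ] [543.3 191.5] 74.22631701010023 [ 535.2  -140.51   74.23]
s clamp_handle [253.4 155.5] 0.57 [534.1   1.5  85. ]
s pot_mid [337.1 184. ] 0.67 [ 725.2 -180.    35. ]
s carton_mid [314.7 139.7] 0.82 [764.9  19.4  30. ]
s cradle_front [277.  198.5] 0.73 [ 542.4 -135.8   23. ]
t clamp_handle [215.5 206.8] 0.7 [533.5  12.1  85. ]
t pot_mid [276.3 159.5] 0.65 [ 713.7 -181.3   35. ]
t carton_mid [217.3 144.1] 0.6 [764.4  24.2  30. ]
t cradle_front [262.8 210.8] 0.75 [ 536.1 -140.7   23. ]
0 [[254.4 156. ]] [[219.8 206.2]]
0.05 [[254.3 154.3]] [[219.5 205.8]]
0.1 [[254.1 152.6]] [[219.1 205.4]]
```

View pics/fin.png

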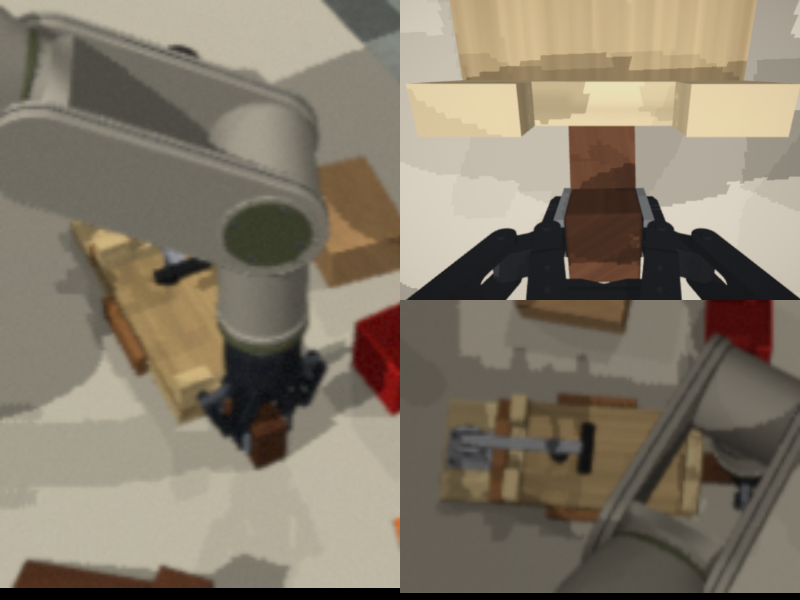

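The final composite shows the clamp arm flat on the cradle (bottom right, bar at (587,447)). The wedge is held centred under the lifted front edge (top right), and the carton and pot have not moved. The measured lift is 74.23 − 69.36 ≈ 4.9 mm.

```bash
python3 -c "
from bench import r
s=r.sense();print(s['time'],s['tool_pos'],s['ft_force'],s['finger_gap']);print(r.hand_in())"
```

```text
14.9 [ 531.49491497 -198.31096175   38.33407859] [ 0.37613949 -5.67866342  3.05438017] 35.33027112987984
the job is handed in; nothing more can be done
None
```

The job is handed in at 14.9 s: the clamp is down on the cradle and the wedge holds the cradle's front end about 4.9 mm off the rails. No verdict was reported.

**What I did**
1. I swung the toggle clamp over centre by pushing its crossbar from behind, and it fell down by itself.
2. I gripped the smaller dark-wood wedge by its block, aligned it with the channel and slid it flat under the cradle's front end. I handed in while still gripping it.

**Last checks**
- **Lift:** about 4.9 mm, from the wrist camera's view of the 130 mm front edge against a frame taken before the lift. It agrees with the wedge's slope and with the travel since first contact. Absolute heights read about 1.4 mm high, so I relied only on the difference.
- **Clamp:** it looked level on the cradle floor in the last top view. The side camera put the handle within about 1 px of where it should be when level. The top camera's estimate was about 4 px off along the arm.
- **Grip and force:** the opening was 35.3 mm on the 36 mm block. The wrist force was about 6 N, and I saw no sudden jump at any reading.
- **Pot and carton:** both were still where they started, within the networks' scatter of about 12 mm.
- **Jar:** the networks did not report it in the final pictures, so its position was not re-measured. The tool passed near it only with the fingertips about 200 mm up, well above its 90 mm height.
- **Cradle:** it slid back about 1.6 mm, which I take to be onto the heel stop, as the wedge made contact.

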